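# Fold the shoe moulds shut

## Robot

A 7-joint arm with a two-finger parallel gripper is mounted at the origin on the work surface. World frame = base frame: x ahead of the robot, y to its left, z up, the work surface at z = 0. Lengths are in m, angles in degrees, forces in N, time in s.
With the tool pointing down it reaches from about 0.425 to 0.875 m from the base axis. Payload 4.7 kg.
Tool frame: the origin (TCP) lies at the very end of the fingers, on their centre line; the grasp point (between the pads) lies 19 mm behind it (env.grip_point_offset is the distance from the TCP to the grasp point, in m); z points along the fingers, y is the line along which they close (so a half turn about z gives the same grasp; the last joint's range is limited). The gripper opens to 87 mm and grips with 3 to 60 N. Pads are 19 mm wide; open, the fingers measure 117 mm over their backs; the gripper's body (75 mm by 190 mm) begins 51 mm behind the grasp point.
Start: joints at [76.61, 18.392, -4.016, 83.108, 1.295, 78.541, -3.26], TCP at [0.159, -0.63, 0.223] pointing down, gripper open.
Joint ranges: [-163.93, 163.93], [-17.29, 119.83], [-79.2, 71.16], [3.27, 140.29], [-89.18, 269.18], [5.43, 117.66], [-154.24, 154.24]. Speed limits (degrees/s): [147.25, 147.25, 180, 180, 180, 180, 180].

## Interface

Orientations are given as [roll, pitch, yaw] about the fixed x, y, z axes, in that order (R = Rz(yaw) Ry(pitch) Rx(roll)).
In Python, from cell import env gives the robot as it stands.
- The arm moves only by the tool jog_arm, never from a script. Its argument "motion" is a list of rows, each an object of numbers: "x", "y", "z": the shift along the tool's x, y, z in cm; "ax", "ay", "az": the turn, a rotation vector about the tool's x, y, z in degrees. In form: [{"x": .., "y": .., "z": .., "ax": .., "ay": .., "az": ..}, ...]. A call has exactly 5 rows; each row shifts and turns the commanded pose from where the row before left it, along the tool's axes as they then stand; what a row does not reach is not made up. A row lasts 1/10 s, in which the tool goes at most 50 mm and 8.59 degrees, less where a joint would pass 70% of its speed; a pose out of reach is approached as far as the arm can. A call is refused whole if a number of a shift passes 5 or a number of a turn 8.59, either way. A call with a gripper value outside its range is refused whole. "claw" is the gripper command: -1 is shut, 1 is fully open, values between are in proportion, set as the call begins (left out, the last holds). The fingers move at their own pace and stop on an object; "squeeze" is the grip in N (left out, the last holds). Time passes only in rows, so rows that do not move let the fingers close, or fill a call up. It gives the time, the measured TCP pose, the force, the opening and the grip force at its end, in the units of the state.
- env.get_obs(): the state, without advancing time (a new reading comes with each control period).
- env.read_camera(name): name is "side" or "top"; returns the picture (400x640x3 uint8, red, green, blue); there is no depth.
- env.camera_params(name): a dict with "fx", "fy", "cx", "cy" (pixels), "k1" (the pictures are not rectified: a ray, as slopes to the right and down, at radius r is drawn at 1 + k1 r^2 times it, then the intrinsics apply), "extrinsics" (4x4, takes a point from world to camera coordinates). Camera axes: x right, y up, looking along -z (the intrinsics and any distortion apply to the point x, -y, -z); pixel columns grow to the right and rows downward; lengths in m; the calibration is good to about 2 mm. A picture is of the moment at which its call begins. camera_params takes no time and is no camera call.
- env.sign_off(): hands the job in; it is judged then, once.
The state is a dict: "time_s": time; "qpos": joint angles; "joint_velocities": joint speeds; "effort": joint torques, N m; "tool_pos": TCP position; "tool_rot": TCP orientation; "force": force on the tool from outside, world axes, zero at the start; "wrist_torque": the same for the moment, N m; "grip_width": finger opening in m; "grasp_force": force on a finger pad.
Only numpy, scipy, OpenCV 4.12 (cv2) and the standard library are available. Lean on these libraries where they do the work, as an engineer would, in place of code of your own. Each camera call takes 0.05 s, during which the arm holds its last target. There are 200 camera calls.

## Task

The two hinged moulds for chocolate shoes on the bench stand open like books. With the fingertips, push the upper half of each over on its hinge and press it down until it lies fully shut on its lower half; fold them gently, without slamming. Do not lift the moulds or push them across the bench, and leave everything else where it is.

Things in the scene. Friction and masses are not known exactly. Their poses are not given: they have to be found in the camera images.
- mould_1: lower half of the first frosted plastic book mould, a loose block lying on the bench, 140 (its x) x 200 (its y) x 32 mm high, about 0.65 kg, with a shoe-shaped hollow in its top. Origin: centre of its underside, z up. The hinge axis runs along its y, 76 mm from the origin towards +x, 32 mm above the bench
- mould_1_lid (a joint): opening of mould_1's upper half (lid), rad: 0 fully shut, 1.57 upright over the hinge, 2.1 stop, leaning outward. The hinge is snug (0.22 N m): the lid stays at any angle, never falls or springs; 2 to 4 N at its free edge move it. Lid about 0.2 kg
- mould_1_hinge (a point): middle of the hinge axis of mould_1; same axes as mould_1 (hinge along y, lower half on the -x side)
- mould_1_edge (a point): middle of the lid's free edge on its outer face, 146 mm from the hinge axis (x: towards the hinge; z: out of the outer face). The lid is a flange 140 x 200 x 8 mm, flat within 28 mm of the free edge, else with a shoe-shaped bulge up to 20 mm high outside. Shut, it covers the lower half exactly, the flange's top 40 mm above the bench
- mould_2: lower half of the second mould, the same as mould_1; the two lie with their hinges on opposite sides (one hinge towards the robot, one away from it) and either may be on the left
- mould_2_lid (a joint): opening angle of the lid of mould_2; the same in every way as that of mould_1
- mould_2_hinge (a point): middle of the hinge axis of mould_2, as for mould_1
- mould_2_edge (a point): middle of the free edge of the lid of mould_2, as for mould_1
- bottle: small amber bottle, 38 mm across and 75 mm high, standing between the moulds; leave alone. Origin: centre of its underside
- tub: small clear tub with a lid, 56 mm across and 50 mm high, standing between the moulds nearer the robot; leave alone. Origin: centre of its underside
- brush: pastry brush, 200 mm long and 42 mm wide, lying across beyond the moulds; leave alone. Origin: its middle
- shoe_1: finished chocolate shoe, about 130 x 86 x 40 mm, lying on the white tray at the left; leave alone
- shoe_2: second chocolate shoe on the white tray; leave alone
- bowl: steel bowl, 130 mm across and 55 mm high, on the scale at the right; leave alone
- lustre_jar: small glass jar with a black cap, 36 mm across and 36 mm high, standing between the moulds on the far side; leave alone. Origin: centre of its underside

How it is judged:
By the outcome, as a careful person would: the job done as asked, in the order asked, and still so for the second after the job is handed in, with the robot touching nothing.
It also fails if it takes over 51 s, if anything falls off the work surface, if the arm or the gripper's body presses on something with over 40 N, if the wrist force passes 120 N, or if a joint passes its speed limit or range.

## Working session

There is one attempt and no reset: what is moved stays moved. The work goes in short steps, Python scripts to look and compute and a tool call to move; the robot and the scene stay as the last step left them, time stands still between calls to the robot, and variables do not carry over. Pictures are saved under pics/ and viewed, at most 10 in all, crops included, and the job is handed in when it is done.

Besides the shell and the picture viewer there is one more tool, called as name(argument=value, ...) on one line, values as JSON. jog_arm: Moves the arm, as the interface text tells. Its arguments: {"type":"object","properties":{"motion":{"type":"array"},"claw":{"type":"number"},"squeeze":{"type":"number"}},"required":["motion"]}

```bash
ls; mkdir -p pics; python3 - <<'E'
from cell import env
import cv2
for n in("top","side"):
    cv2.imwrite(f"pics/{n}0.png",env.read_camera(n)[:,:,::-1]); p=env.camera_params(n); print(n,p)
print(env.get_obs())
E
```

```text
pics
top {'fx': 389.77853305604805, 'fy': 389.77853305604805, 'cx': 317.1113555801143, 'cy': 194.6013003792867, 'k1': -0.028228271987877737, 'extrinsics': array([[-0.02436586, -0.99960306, -0.01414295,  0.0217195 ],
       [ 0.98490443, -0.02642796,  0.17106963, -0.5561776 ],
       [-0.17137549, -0.00976119,  0.98515743, -1.2636089 ],
       [ 0.        ,  0.        ,  0.        ,  1.        ]])}
side {'fx': 369.72166817006365, 'fy': 369.72166817006365, 'cx': 317.05476054318143, 'cy': 193.04905056513778, 'k1': 0.026446694007384745, 'extrinsics': array([[-0.99683634, -0.07784843, -0.01602927,  0.54120085],
       [ 0.03641596, -0.62659498,  0.77849381, -0.08848178],
       [-0.07064839,  0.7754472 ,  0.62744757, -1.19287024],
       [ 0.        ,  0.        ,  0.        ,  1.        ]])}
{'time_s': 0.1, 'qpos': array([76.60846272, 18.4323461 , -4.01709681, 83.16745533,  1.29501923,
       78.54097018, -3.25960387]), 'joint_velocities': array([-0.05330126,  0.01216868, -0.08407775, -0.20949483,  0.08156561,
       -0.01601446,  0.10714361]), 'effort': array([ 1.59784081e-04, -4.92570806e+01, -4.05548969e-01, -3.13398993e+01,
       -6.41482067e-02,  3.95585387e-02,  6.24092308e-05]), 'tool_pos': array([ 0.15929114, -0.6296725 ,  0.22160306]), 'tool_rot': array([-1.79904468e+02,  5.00214981e-03,  1.42030111e+01]), 'force': array([-0.98472232, -0.53061283,  0.37860461]), 'wrist_torque': array([-0.03951138, -0.03372826,  0.05140926]), 'grasp_force': 0.0, 'grip_width': 0.08727875360693345}
```

View pics/top0.png

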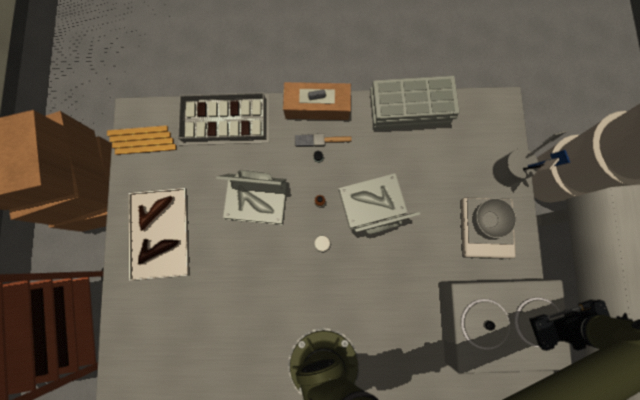

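View pics/side0.png

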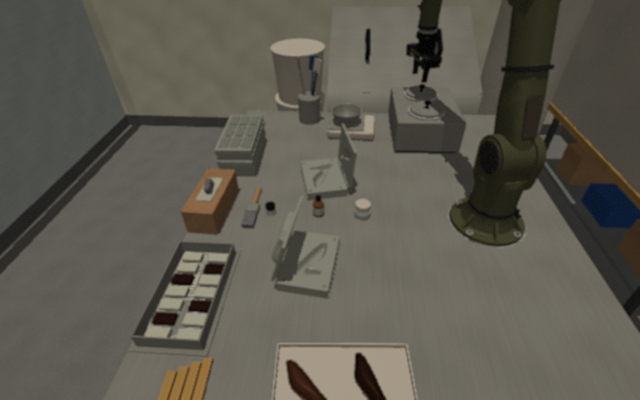

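The top view shows the left mould at about (253,200) with its hinge on the far side, and the right mould at about (376,205) with its hinge on the robot's side. The bottle (320,201), tub (322,243) and jar (318,156) stand between them. I'll zoom in next.

```bash
python3 - <<'E'
import cv2,numpy as np
t=cv2.imread("pics/top0.png");s=cv2.imread("pics/side0.png")
a=t[160:245,210:430]; b=s[115:300,260:370]
a=cv2.resize(a,None,fx=3.6,fy=3.6,interpolation=cv2.INTER_CUBIC)
b=cv2.resize(b,None,fx=3.2,fy=3.2,interpolation=cv2.INTER_CUBIC)
cv2.imwrite("pics/a.png",cv2.convertScaleAbs(a,alpha=1.4));cv2.imwrite("pics/b.png",cv2.convertScaleAbs(b,alpha=1.4))
E
```

```text
(no output)
```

View pics/a.png

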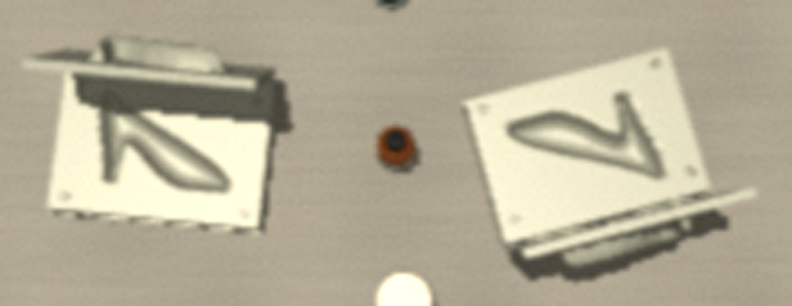

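View pics/b.png

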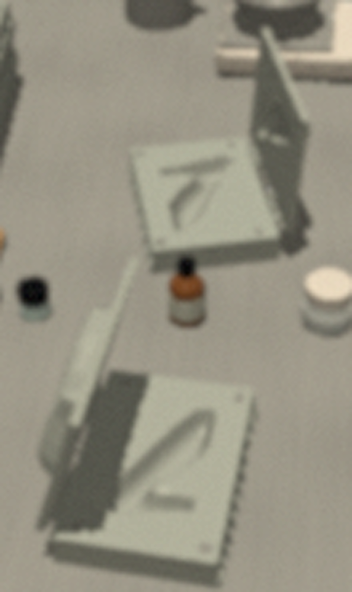

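```bash
cat > h.py <<'E'
import numpy as np
from cell import env
P={n:env.camera_params(n) for n in("top","side")}
def proj(n,X):
    p=P[n];c=p["extrinsics"]@np.r_[X,1];u=np.array([c[0],-c[1]])/-c[2];u=u*(1+p["k1"]*u@u)
    return np.array([p["cx"]+p["fx"]*u[0],p["cy"]+p["fy"]*u[1]])
def ray(n,px):
    p=P[n];d=np.array([(px[0]-p["cx"])/p["fx"],(px[1]-p["cy"])/p["fy"]]);u=d.copy()
    for _ in range(9):u=d/(1+p["k1"]*u@u)
    E=p["extrinsics"];R=E[:3,:3];return -R.T@E[:3,3],R.T@np.array([u[0],-u[1],-1])
def cast(n,px,z):
    o,d=ray(n,px);return o+d*(z-o[2])/d[2]
A=lambda x,y:(210+(x+.5)/3.6-.5,160+(y+.5)/3.6-.5)
B=lambda x,y:(260+(x+.5)/3.2-.5,115+(y+.5)/3.2-.5)
E
cat > m.py <<'E'
from h import *
from scipy.optimize import least_squares
# (name, corner obs: local xy in mould frame at z=.032, view,pix)
L=[((-.07,.1),"top",A(50,208)),((-.07,-.1),"top",A(263,229)),((-.07,-.1),"side",B(253,392)),((-.07,.1),"side",B(218,565)),((.07,.1),"side",B(50,545))]
Rr=[((-.07,.1),"top",A(668,50)),((-.07,-.1),"top",A(463,102)),((-.07,-.1),"top",A(463,102)),((.07,.1),"top",A(712,192)),((.07,-.1),"top",A(507,243)),]
# right: hinge toward robot (local +x -> world -x, so local +y -> world -y: image right)
Rr+= [((-.07,.1),"side",B(132,148)),((-.07,-.1),"side",B(152,250)),((.07,-.1),"side",B(280,240))]
M={}
for nm,obs,y0 in(("L",L,0),("R",Rr,np.pi)):
    for v in("top","side"):
        print(nm,v,[np.round(cast(v,p,.032)[:2],4).tolist()+list(l) for l,vv,p in obs if vv==v])
    def W(q,l,z):c,s=np.cos(q[2]),np.sin(q[2]);return np.array([q[0]+c*l[0]-s*l[1],q[1]+s*l[0]+c*l[1],z])
    f=lambda q:np.concatenate([proj(v,W(q,l,.032))-p for l,v,p in obs])
    r=least_squares(f,[.6,.2 if nm=="L" else -.15,y0],loss="soft_l1");q=r.x
    print(nm,q[:2],np.degrees(q[2]),"res px",np.round(f(q),1));M[nm]=q
    for th in np.arange(1.0,2.15,.1):
        out=[]
        for y in(.1,-.1):
            X=W(q,(.076-.146*np.cos(th)-.0*np.sin(th),y),.032+.146*np.sin(th))
            for v in("top","side"):
                a=proj(v,X); out.append((a-(210,160))*3.6 if v=="top" else (a-(260,115))*3.2)
        print(round(th,1),np.round(out).astype(int).tolist())
np.save("M.npy",[M["L"],M["R"]])
E
python3 m.py
```

```text
L top [[0.4894, 0.3267, -0.07, 0.1], [0.4645, 0.126, -0.07, -0.1]]
L side [[0.4672, 0.1352, -0.07, -0.1], [0.489, 0.3295, -0.07, 0.1], [0.6272, 0.319, 0.07, 0.1]]
L [0.54745309 0.22273071] -6.0888256047676625 res px [-0.8  0.3 -1.4 -0.8  0.  -1.1  0.2  0.   0.1 -1.3]
1.0 [[19, 115], [129, 450], [249, 133], [179, 279]]
1.1 [[19, 99], [112, 441], [250, 117], [165, 271]]
1.2 [[19, 82], [94, 434], [251, 100], [149, 265]]
1.3 [[19, 65], [76, 427], [252, 83], [134, 259]]
1.4 [[21, 48], [57, 422], [253, 66], [118, 254]]
1.5 [[22, 31], [38, 418], [254, 49], [101, 251]]
1.6 [[24, 15], [19, 415], [256, 32], [85, 249]]
1.7 [[27, -1], [0, 414], [258, 16], [69, 248]]
1.8 [[30, -17], [-17, 414], [260, 1], [54, 249]]
1.9 [[33, -31], [-35, 415], [262, -14], [39, 251]]
2.0 [[36, -44], [-51, 418], [264, -27], [24, 254]]
2.1 [[40, -56], [-66, 422], [266, -39], [11, 258]]
R top [[0.6256, -0.2622, -0.07, 0.1], [0.5804, -0.0651, -0.07, -0.1], [0.5804, -0.0651, -0.07, -0.1], [0.4883, -0.2954, 0.07, 0.1], [0.4456, -0.1016, 0.07, -0.1]]
R side [[0.6251, -0.2621, -0.07, 0.1], [0.5818, -0.0691, -0.07, -0.1], [0.4455, -0.0943, 0.07, -0.1]]
R [ 0.53510529 -0.18033142] 192.94665773163428 res px [-0.  -0.   0.6 -0.2  0.6 -0.2 -0.6 -0.3 -0.9  0.3 -0.2 -0.   0.2  0.4
  0.3 -0.8]
1.0 [[715, 90], [184, 51], [490, 148], [213, 148]]
1.1 [[721, 103], [195, 45], [494, 161], [226, 141]]
1.2 [[727, 116], [207, 39], [499, 175], [239, 135]]
1.3 [[733, 131], [219, 34], [504, 190], [253, 130]]
1.4 [[739, 147], [231, 31], [508, 206], [267, 126]]
1.5 [[744, 163], [244, 28], [513, 222], [281, 123]]
1.6 [[749, 180], [256, 27], [518, 239], [295, 121]]
1.7 [[754, 197], [269, 27], [522, 257], [309, 121]]
1.8 [[758, 214], [281, 28], [527, 274], [323, 122]]
1.9 [[762, 230], [293, 30], [531, 290], [336, 124]]
2.0 [[765, 247], [304, 33], [534, 307], [349, 127]]
2.1 [[767, 262], [315, 37], [538, 322], [361, 131]]
```

Lower-half fit, with residuals of about 1 px:

| Mould | Centre (m) | Yaw | Lid angle | Hinge (m) |
|---|---|---|---|---|
| Left | (.547, .223) | -6.1° | about 1.31 | (.623, .215) |
| Right | (.535, -.180) | 13° (inward direction) | about 1.68 | (.461, -.197) |

I'll do the right mould first, with the fingers shut and the closing axis along the hinge.

jog_arm(motion=[{"az": 1.2}, {"x": 2.2, "y": -2.36}, {"x": 2.2, "y": -2.36}, {"x": 2.2, "y": -2.36}, {"x": 2.2, "y": -2.36}], claw=-1, squeeze=10)

```text
$.motion[0]: bad value
```

jog_arm(motion=[{"x": 2.2, "y": -2.36}, {"x": 2.2, "y": -2.36}, {"x": 2.2, "y": -2.36}, {"x": 2.2, "y": -2.36}, {"x": 2.2, "y": -2.36}])

```text
$.motion[0]: bad value
```

jog_arm(motion=[{"x": 2.2, "y": -2.36}, {"x": 2.2, "y": -2.36}, {"x": 2.2, "y": -2.36}, {"x": 2.2, "y": -2.36}, {"x": 1, "y": -1}])

```text
$.motion[0]: bad value
```

jog_arm(motion=[{"x": 0, "y": 0, "z": 0, "ax": 0, "ay": 0, "az": 1.2}, {"x": 2.2, "y": -2.36, "z": 0, "ax": 0, "ay": 0, "az": 0}, {"x": 2.2, "y": -2.36, "z": 0, "ax": 0, "ay": 0, "az": 0}, {"x": 2.2, "y": -2.36, "z": 0, "ax": 0, "ay": 0, "az": 0}, {"x": 2.2, "y": -2.36, "z": 0, "ax": 0, "ay": 0, "az": 0}], claw=-1, squeeze=10)

```text
time_s: 0.6
tool_pos: [0.2244, -0.5171, 0.2223]
tool_rot: [-180.0, 0.0, 12.9]
force: [0.8, -0.3, 0.6]
grip_width: 0.0548
grasp_force: 0.0
```

jog_arm(motion=[{"x": 2.2, "y": -2.36, "z": 0, "ax": 0, "ay": 0, "az": 0}, {"x": 2.2, "y": -2.36, "z": 0, "ax": 0, "ay": 0, "az": 0}, {"x": 2.2, "y": -2.36, "z": 0, "ax": 0, "ay": 0, "az": 0}, {"x": 2.2, "y": -2.36, "z": 0, "ax": 0, "ay": 0, "az": 0}, {"x": 2.2, "y": -2.36, "z": 0, "ax": 0, "ay": 0, "az": 0}])

```text
time_s: 1.1
tool_pos: [0.305, -0.3774, 0.2225]
tool_rot: [180.0, 0.0, 12.9]
force: [-0.3, -0.1, -0.2]
grip_width: 0.0151
grasp_force: 0.0
```

jog_arm(motion=[{"x": 2.2, "y": -2.36, "z": 0, "ax": 0, "ay": 0, "az": 0}, {"x": 2.2, "y": -2.36, "z": 0, "ax": 0, "ay": 0, "az": 0}, {"x": 2.2, "y": -2.36, "z": 0, "ax": 0, "ay": 0, "az": 0}, {"x": 2.2, "y": -2.36, "z": 0, "ax": 0, "ay": 0, "az": 0}, {"x": 0, "y": 0, "z": 0, "ax": 0, "ay": 0, "az": 0}])

```text
time_s: 1.6
tool_pos: [0.3716, -0.2625, 0.2228]
tool_rot: [-180.0, -0.1, 13.4]
force: [0.1, -0.5, 0.1]
grip_width: 0.0007
grasp_force: 0.0
```

jog_arm(motion=[{"x": 2.1, "y": -2.2, "z": 0, "ax": 0, "ay": 0, "az": 0}, {"x": 2.1, "y": -2.15, "z": 0, "ax": 0, "ay": 0, "az": 0.4}, {"x": 0, "y": 0, "z": 1.8, "ax": 0, "ay": 0, "az": 0}, {"x": 0, "y": 0, "z": 1.8, "ax": 0, "ay": 0, "az": 0}, {"x": 0, "y": 0, "z": 1.8, "ax": 0, "ay": 0, "az": 0}])

```text
time_s: 2.1
tool_pos: [0.4, -0.2155, 0.168]
tool_rot: [180.0, 0.0, 12.6]
force: [0.4, -0.5, -0.3]
grip_width: 0.0006
grasp_force: 0.0
```

```bash
python3 - <<'E'
import numpy as np
from h import env
M=np.load("M.npy")
for nm,q,yt in(("R",M[1],M[1][2]-np.pi),("L",M[0],M[0][2])):
    d=-np.array([np.cos(q[2]),np.sin(q[2])]);H=q[:2]-.076*d;print(nm,"hinge",H,"d",d)
    for th in [2,1.68,1.5,1.31,1.2,1,.8,.6,.4,.3,.2,.1,.05,0]:
        a=.14*np.cos(th)-.008*np.sin(th)-.0095;z=.032+.14*np.sin(th)+.008*np.cos(th)
        print(th,"a %.1f"%(a*100),"xy",np.round(H+a*d,3),"z %.1f"%(z*100))
import cv2
cv2.imwrite("pics/s1.png",cv2.resize(env.read_camera("side")[90:300,220:420,::-1],None,fx=2.8,fy=2.8))
print(env.get_obs()["tool_pos"])
E
```

```text
R hinge [ 0.46103728 -0.19735875] d [0.97457907 0.22404382]
2 a -7.5 xy [ 0.388 -0.214] z 15.6
1.68 a -3.3 xy [ 0.429 -0.205] z 17.0
1.5 a -0.8 xy [ 0.454 -0.199] z 17.2
1.31 a 1.9 xy [ 0.479 -0.193] z 16.9
1.2 a 3.4 xy [ 0.494 -0.19 ] z 16.5
1 a 5.9 xy [ 0.519 -0.184] z 15.4
0.8 a 8.2 xy [ 0.541 -0.179] z 13.8
0.6 a 10.2 xy [ 0.56  -0.175] z 11.8
0.4 a 11.6 xy [ 0.574 -0.171] z 9.4
0.3 a 12.2 xy [ 0.58 -0.17] z 8.1
0.2 a 12.6 xy [ 0.584 -0.169] z 6.8
0.1 a 12.9 xy [ 0.587 -0.168] z 5.4
0.05 a 13.0 xy [ 0.588 -0.168] z 4.7
0 a 13.1 xy [ 0.588 -0.168] z 4.0
L hinge [0.62302434 0.21466938] d [-0.99435865  0.10607014]
2 a -7.5 xy [0.698 0.207] z 15.6
1.68 a -3.3 xy [0.656 0.211] z 17.0
1.5 a -0.8 xy [0.631 0.214] z 17.2
1.31 a 1.9 xy [0.604 0.217] z 16.9
1.2 a 3.4 xy [0.589 0.218] z 16.5
1 a 5.9 xy [0.564 0.221] z 15.4
0.8 a 8.2 xy [0.541 0.223] z 13.8
0.6 a 10.2 xy [0.522 0.225] z 11.8
0.4 a 11.6 xy [0.507 0.227] z 9.4
0.3 a 12.2 xy [0.502 0.228] z 8.1
0.2 a 12.6 xy [0.498 0.228] z 6.8
0.1 a 12.9 xy [0.495 0.228] z 5.4
0.05 a 13.0 xy [0.494 0.228] z 4.7
0 a 13.1 xy [0.493 0.229] z 4.0
[ 0.39811639 -0.21463904  0.16492452]
```

View pics/s1.png

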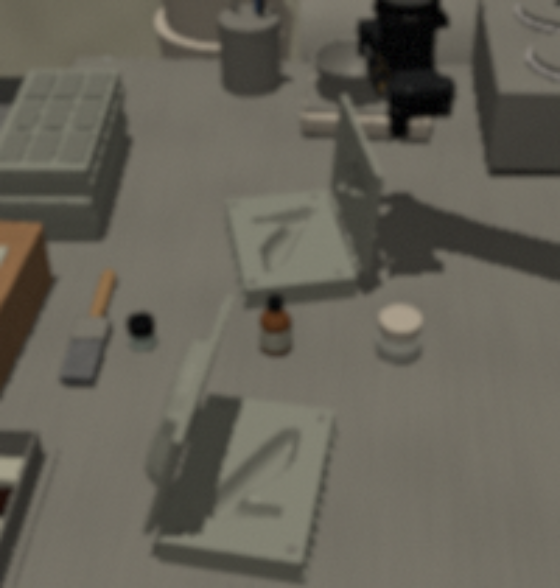

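The closed fingertips are outside the right lid, at about (400,130), with clear space. Now I push slowly.

jog_arm(motion=[{"x": 0.8, "y": 0, "z": -0.1, "ax": 0, "ay": 0, "az": 0}, {"x": 0.8, "y": -0.1, "z": -0.1, "ax": 0, "ay": 0, "az": 0}, {"x": 0.7, "y": -0.1, "z": -0.1, "ax": 0, "ay": 0, "az": 0}, {"x": 0.6, "y": -0.1, "z": 0, "ax": 0, "ay": 0, "az": 0}, {"x": 0.6, "y": 0, "z": 0, "ax": 0, "ay": 0, "az": 0}])

```text
time_s: 2.65
tool_pos: [0.4343, -0.2044, 0.1721]
tool_rot: [180.0, 0.0, 12.6]
force: [-1.8, 0.1, 1.7]
grip_width: 0.0006
grasp_force: 0.9
```

jog_arm(motion=[{"x": 0.6, "y": 0, "z": -0.1, "ax": 0, "ay": 0, "az": 0}, {"x": 0.6, "y": 0, "z": 0, "ax": 0, "ay": 0, "az": 0}, {"x": 0.6, "y": 0, "z": 0, "ax": 0, "ay": 0, "az": 0}, {"x": 0.6, "y": 0, "z": 0, "ax": 0, "ay": 0, "az": 0}, {"x": 0.6, "y": 0, "z": 0, "ax": 0, "ay": 0, "az": 0}])

```text
time_s: 3.15
tool_pos: [0.4632, -0.1977, 0.1723]
tool_rot: [-180.0, 0.0, 12.6]
force: [-0.8, 0.4, -1.4]
grip_width: 0.0004
grasp_force: 0.7
```

jog_arm(motion=[{"x": 0.64, "y": 0, "z": 0.08, "ax": 0, "ay": 0, "az": 0}, {"x": 0.64, "y": 0, "z": 0.1, "ax": 0, "ay": 0, "az": 0}, {"x": 0.64, "y": 0, "z": 0.14, "ax": 0, "ay": 0, "az": 0}, {"x": 0.62, "y": 0, "z": 0.18, "ax": 0, "ay": 0, "az": 0}, {"x": 0.62, "y": 0, "z": 0.2, "ax": 0, "ay": 0, "az": 0}])

```text
time_s: 3.65
tool_pos: [0.4946, -0.1909, 0.1655]
tool_rot: [180.0, -0.0, 12.6]
force: [-1.1, 0.7, 1.1]
grip_width: 0.0005
grasp_force: 0.6
```

jog_arm(motion=[{"x": 0.53, "y": 0, "z": 0.2, "ax": 0, "ay": 0, "az": 0}, {"x": 0.52, "y": 0, "z": 0.2, "ax": 0, "ay": 0, "az": 0}, {"x": 0.5, "y": 0, "z": 0.22, "ax": 0, "ay": 0, "az": 0}, {"x": 0.5, "y": 0, "z": 0.24, "ax": 0, "ay": 0, "az": 0}, {"x": 0.48, "y": 0, "z": 0.26, "ax": 0, "ay": 0, "az": 0}])

```text
time_s: 4.15
tool_pos: [0.519, -0.1855, 0.1541]
tool_rot: [180.0, -0.0, 12.6]
force: [-1.4, 0.7, 0.8]
grip_width: 0.0005
grasp_force: 0.5
```

jog_arm(motion=[{"x": 0.47, "y": 0, "z": 0.28, "ax": 0, "ay": 0, "az": 0}, {"x": 0.47, "y": 0, "z": 0.3, "ax": 0, "ay": 0, "az": 0}, {"x": 0.46, "y": 0, "z": 0.32, "ax": 0, "ay": 0, "az": 0}, {"x": 0.45, "y": 0, "z": 0.34, "ax": 0, "ay": 0, "az": 0}, {"x": 0.43, "y": 0, "z": 0.36, "ax": 0, "ay": 0, "az": 0}])

```text
time_s: 4.65
tool_pos: [0.5412, -0.1805, 0.138]
tool_rot: [180.0, -0.0, 12.6]
force: [-0.3, 1.1, -0.4]
grip_width: 0.0001
grasp_force: 0.5
```

Tracking matches the table. I'll continue.

jog_arm(motion=[{"x": 0.43, "y": 0, "z": 0.38, "ax": 0, "ay": 0, "az": 0}, {"x": 0.41, "y": 0, "z": 0.39, "ax": 0, "ay": 0, "az": 0}, {"x": 0.4, "y": 0, "z": 0.4, "ax": 0, "ay": 0, "az": 0}, {"x": 0.37, "y": 0, "z": 0.41, "ax": 0, "ay": 0, "az": 0}, {"x": 0.35, "y": 0, "z": 0.42, "ax": 0, "ay": 0, "az": 0}])

```text
time_s: 5.15
tool_pos: [0.5601, -0.1763, 0.1179]
tool_rot: [180.0, 0.0, 12.6]
force: [-1.3, -0.5, -0.1]
grip_width: 0.0003
grasp_force: 0.4
```

jog_arm(motion=[{"x": 0.33, "y": 0, "z": 0.46, "ax": 0, "ay": 0, "az": 0}, {"x": 0.31, "y": 0, "z": 0.47, "ax": 0, "ay": 0, "az": 0}, {"x": 0.29, "y": 0, "z": 0.48, "ax": 0, "ay": 0, "az": 0}, {"x": 0.27, "y": 0, "z": 0.49, "ax": 0, "ay": 0, "az": 0}, {"x": 0.25, "y": 0, "z": 0.5, "ax": 0, "ay": 0, "az": 0}])

```text
time_s: 5.65
tool_pos: [0.5744, -0.173, 0.094]
tool_rot: [180.0, -0.0, 12.6]
force: [-0.1, -0.0, 0.8]
grip_width: 0.0008
grasp_force: 0.3
```

jog_arm(motion=[{"x": 0.24, "y": 0, "z": 0.52, "ax": 0, "ay": 0, "az": 0}, {"x": 0.22, "y": 0, "z": 0.52, "ax": 0, "ay": 0, "az": 0}, {"x": 0.2, "y": 0, "z": 0.52, "ax": 0, "ay": 0, "az": 0}, {"x": 0.18, "y": 0, "z": 0.52, "ax": 0, "ay": 0, "az": 0}, {"x": 0.16, "y": 0, "z": 0.52, "ax": 0, "ay": 0, "az": 0}])

```text
time_s: 6.15
tool_pos: [0.5839, -0.1709, 0.0679]
tool_rot: [180.0, 0.0, 12.6]
force: [-0.7, 0.3, 0.8]
grip_width: 0.0005
grasp_force: 0.3
```

jog_arm(motion=[{"x": 0.12, "y": 0, "z": 0.5, "ax": 0, "ay": 0, "az": 0}, {"x": 0.1, "y": 0, "z": 0.45, "ax": 0, "ay": 0, "az": 0}, {"x": 0.08, "y": 0, "z": 0.4, "ax": 0, "ay": 0, "az": 0}, {"x": 0.05, "y": 0, "z": 0.35, "ax": 0, "ay": 0, "az": 0}, {"x": 0.05, "y": 0, "z": 0.3, "ax": 0, "ay": 0, "az": 0}])

```text
time_s: 6.65
tool_pos: [0.5876, -0.1702, 0.048]
tool_rot: [180.0, 0.0, 12.6]
force: [-0.9, -0.2, 0.4]
grip_width: 0.0008
grasp_force: 0.3
```

jog_arm(motion=[{"x": 0.03, "y": 0, "z": 0.2, "ax": 0, "ay": 0, "az": 0}, {"x": 0.03, "y": 0, "z": 0.2, "ax": 0, "ay": 0, "az": 0}, {"x": 0, "y": 0, "z": 0.15, "ax": 0, "ay": 0, "az": 0}, {"x": 0, "y": 0, "z": 0.15, "ax": 0, "ay": 0, "az": 0}, {"x": 0, "y": 0, "z": 0.1, "ax": 0, "ay": 0, "az": 0}])

```text
time_s: 7.15
tool_pos: [0.5885, -0.17, 0.0404]
tool_rot: [180.0, -0.0, 12.6]
force: [-1.3, -0.1, 5.4]
grip_width: 0.0007
grasp_force: 3.5
```

jog_arm(motion=[{"x": 0, "y": 0, "z": 0.05, "ax": 0, "ay": 0, "az": 0}, {"x": 0, "y": 0, "z": 0.05, "ax": 0, "ay": 0, "az": 0}, {"x": 0, "y": 0, "z": 0, "ax": 0, "ay": 0, "az": 0}, {"x": 0, "y": 0, "z": 0, "ax": 0, "ay": 0, "az": 0}, {"x": 0, "y": 0, "z": 0, "ax": 0, "ay": 0, "az": 0}])

```text
time_s: 7.65
tool_pos: [0.5886, -0.1701, 0.0404]
tool_rot: [180.0, -0.0, 12.6]
force: [-2.6, -0.6, 7.1]
grip_width: 0.0001
grasp_force: 3.2
```

jog_arm(motion=[{"x": 0, "y": 0, "z": 0.1, "ax": 0, "ay": 0, "az": 0}, {"x": 0, "y": 0, "z": 0.1, "ax": 0, "ay": 0, "az": 0}, {"x": 0, "y": 0, "z": 0, "ax": 0, "ay": 0, "az": 0}, {"x": 0, "y": 0, "z": 0, "ax": 0, "ay": 0, "az": 0}, {"x": 0, "y": 0, "z": 0, "ax": 0, "ay": 0, "az": 0}])

```text
time_s: 8.15
tool_pos: [0.5886, -0.1701, 0.0403]
tool_rot: [179.9, 0.0, 12.6]
force: [-6.3, 2.0, 16.7]
grip_width: 0.0001
grasp_force: 8.4
```

jog_arm(motion=[{"x": 0, "y": 0, "z": -0.3, "ax": 0, "ay": 0, "az": 0}, {"x": 0, "y": 0, "z": -0.5, "ax": 0, "ay": 0, "az": 0}, {"x": 0, "y": 0, "z": -2, "ax": 0, "ay": 0, "az": 0}, {"x": 0, "y": 0, "z": -4, "ax": 0, "ay": 0, "az": 0}, {"x": 0, "y": 0, "z": -4, "ax": 0, "ay": 0, "az": 0}])

```text
time_s: 8.65
tool_pos: [0.5874, -0.1697, 0.1454]
tool_rot: [-179.9, 0.1, 12.6]
force: [-0.0, -1.1, 0.7]
grip_width: 0.0005
grasp_force: 0.0
```

jog_arm(motion=[{"x": 0, "y": 0, "z": -4, "ax": 0, "ay": 0, "az": 0}, {"x": 0, "y": 0, "z": -4, "ax": 0, "ay": 0, "az": 0}, {"x": 0, "y": 0, "z": -3, "ax": 0, "ay": 0, "az": 0}, {"x": 0, "y": 0, "z": 0, "ax": 0, "ay": 0, "az": 6.4}, {"x": 0, "y": 0, "z": 0, "ax": 0, "ay": 0, "az": 6.2}])

```text
time_s: 9.15
tool_pos: [0.5889, -0.17, 0.2567]
tool_rot: [180.0, -0.1, -0.3]
force: [-1.0, 0.1, -0.3]
grip_width: 0.0007
grasp_force: 0.0
```

jog_arm(motion=[{"x": 0, "y": 0, "z": 0, "ax": 0, "ay": 0, "az": 6.1}, {"x": 0, "y": 0, "z": 0, "ax": 0, "ay": 0, "az": 0}, {"x": 0, "y": 0, "z": 0, "ax": 0, "ay": 0, "az": 0}, {"x": 0, "y": 0, "z": 0, "ax": 0, "ay": 0, "az": 0}, {"x": 0, "y": 0, "z": 0, "ax": 0, "ay": 0, "az": 0}])

```text
time_s: 9.65
tool_pos: [0.5883, -0.1699, 0.2552]
tool_rot: [-180.0, 0.0, -6.0]
force: [1.1, 0.3, -0.5]
grip_width: 0.0005
grasp_force: 0.0
```

```bash
python3 - <<'E'
import cv2
from h import env
a=env.read_camera("top")[150:250,210:440,::-1];b=env.read_camera("side")[90:300,220:420,::-1]
cv2.imwrite("pics/s2.png",cv2.resize(b,None,fx=2.8,fy=2.8))
print(env.get_obs()["tool_pos"],env.get_obs()["tool_rot"])
E
```

```text
[ 0.58828493 -0.16997759  0.25524813] [ 1.79999959e+02  6.60571125e-03 -6.06855735e+00]
```

View pics/s2.png

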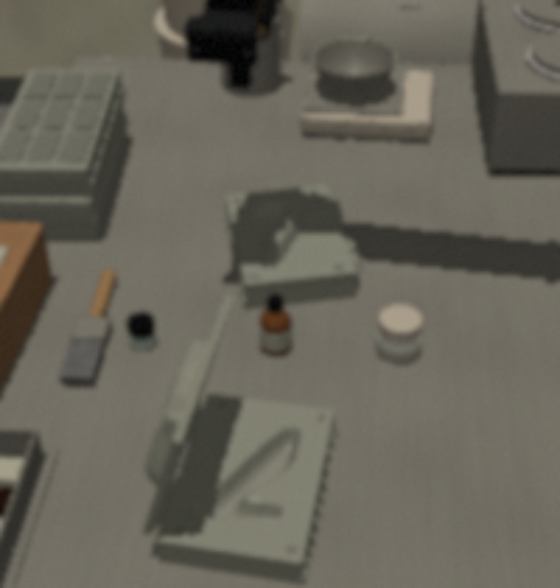

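The right mould is shut at about (295,245) in the crop and nothing else moved. Next is the left mould, whose lid is still up at about (190,400). I'll approach from its far side.

jog_arm(motion=[{"x": 0.2, "y": -3.2, "z": 0, "ax": 0, "ay": 0, "az": 0}, {"x": 0.2, "y": -3.2, "z": 0, "ax": 0, "ay": 0, "az": 0}, {"x": 0.2, "y": -3.2, "z": 0, "ax": 0, "ay": 0, "az": 0}, {"x": 0.2, "y": -3.2, "z": 0, "ax": 0, "ay": 0, "az": 0}, {"x": 0.2, "y": -3.2, "z": 0, "ax": 0, "ay": 0, "az": 0}])

```text
time_s: 10.25
tool_pos: [0.6154, -0.0107, 0.2555]
tool_rot: [180.0, -0.0, -6.1]
force: [0.6, -0.1, -0.5]
grip_width: 0.0002
grasp_force: 0.0
```

jog_arm(motion=[{"x": 0.2, "y": -3.2, "z": 0, "ax": 0, "ay": 0, "az": 0}, {"x": 0.2, "y": -3.2, "z": 0, "ax": 0, "ay": 0, "az": 0}, {"x": 0.2, "y": -3.2, "z": 0, "ax": 0, "ay": 0, "az": 0}, {"x": 0.2, "y": -3.2, "z": 0, "ax": 0, "ay": 0, "az": 0}, {"x": 0.2, "y": -3.2, "z": 0, "ax": 0, "ay": 0, "az": 0}])

```text
time_s: 10.75
tool_pos: [0.6424, 0.1472, 0.2553]
tool_rot: [180.0, -0.0, -6.1]
force: [0.4, 0.2, 0.6]
grip_width: 0.0003
grasp_force: 0.0
```

jog_arm(motion=[{"x": 0.2, "y": -3.2, "z": 0, "ax": 0, "ay": 0, "az": 0}, {"x": 0.2, "y": -3.2, "z": 0, "ax": 0, "ay": 0, "az": 0}, {"x": 0, "y": 0, "z": 0, "ax": 0, "ay": 0, "az": 0}, {"x": 0, "y": 0, "z": 0, "ax": 0, "ay": 0, "az": 0}, {"x": 0, "y": 0, "z": 0, "ax": 0, "ay": 0, "az": 0}])

```text
time_s: 11.25
tool_pos: [0.6534, 0.2077, 0.2552]
tool_rot: [179.9, -0.0, -6.2]
force: [0.1, 0.2, -0.6]
grip_width: 0.0003
grasp_force: 0.0
```

jog_arm(motion=[{"x": 0, "y": -0.4, "z": 2.2, "ax": 0, "ay": 0, "az": 0}, {"x": 0, "y": 0, "z": 2.2, "ax": 0, "ay": 0, "az": 0}, {"x": 0, "y": 0, "z": 2.2, "ax": 0, "ay": 0, "az": 0}, {"x": 0, "y": 0, "z": 1.9, "ax": 0, "ay": 0, "az": 0}, {"x": 0, "y": 0, "z": 0, "ax": 0, "ay": 0, "az": 0}])

```text
time_s: 11.75
tool_pos: [0.6522, 0.2101, 0.1672]
tool_rot: [179.8, 0.3, -6.3]
force: [-0.9, -0.4, -0.5]
grip_width: 0.0005
grasp_force: 0.0
```

jog_arm(motion=[{"x": -0.7, "y": 0, "z": 0, "ax": 0, "ay": 0, "az": 0}, {"x": -0.7, "y": 0, "z": 0, "ax": 0, "ay": 0, "az": 0}, {"x": -0.6, "y": 0, "z": 0, "ax": 0, "ay": 0, "az": 0}, {"x": -0.6, "y": 0, "z": 0, "ax": 0, "ay": 0, "az": 0}, {"x": -0.6, "y": 0, "z": 0, "ax": 0, "ay": 0, "az": 0}])

```text
time_s: 12.25
tool_pos: [0.6212, 0.217, 0.171]
tool_rot: [-180.0, -0.1, -6.1]
force: [-0.7, -0.9, -0.2]
grip_width: 0.0
grasp_force: 0.0
```

jog_arm(motion=[{"x": -0.6, "y": 0, "z": 0, "ax": 0, "ay": 0, "az": 0}, {"x": -0.6, "y": 0, "z": 0, "ax": 0, "ay": 0, "az": 0}, {"x": -0.6, "y": 0, "z": 0, "ax": 0, "ay": 0, "az": 0}, {"x": -0.6, "y": 0, "z": 0.05, "ax": 0, "ay": 0, "az": 0}, {"x": -0.6, "y": 0, "z": 0.1, "ax": 0, "ay": 0, "az": 0}])

```text
time_s: 12.75
tool_pos: [0.5919, 0.2198, 0.1689]
tool_rot: [-180.0, -0.1, -6.1]
force: [0.7, 0.0, -0.9]
grip_width: 0.0004
grasp_force: 0.6
```

jog_arm(motion=[{"x": -0.58, "y": 0, "z": 0.24, "ax": 0, "ay": 0, "az": 0}, {"x": -0.58, "y": 0, "z": 0.28, "ax": 0, "ay": 0, "az": 0}, {"x": -0.56, "y": 0, "z": 0.3, "ax": 0, "ay": 0, "az": 0}, {"x": -0.54, "y": 0, "z": 0.32, "ax": 0, "ay": 0, "az": 0}, {"x": -0.52, "y": 0, "z": 0.34, "ax": 0, "ay": 0, "az": 0}])

```text
time_s: 13.25
tool_pos: [0.5635, 0.223, 0.1537]
tool_rot: [180.0, 0.0, -6.1]
force: [1.1, -0.8, 1.8]
grip_width: 0.0007
grasp_force: 0.6
```

jog_arm(motion=[{"x": -0.47, "y": 0, "z": 0.28, "ax": 0, "ay": 0, "az": 0}, {"x": -0.47, "y": 0, "z": 0.3, "ax": 0, "ay": 0, "az": 0}, {"x": -0.46, "y": 0, "z": 0.32, "ax": 0, "ay": 0, "az": 0}, {"x": -0.45, "y": 0, "z": 0.34, "ax": 0, "ay": 0, "az": 0}, {"x": -0.43, "y": 0, "z": 0.36, "ax": 0, "ay": 0, "az": 0}])

```text
time_s: 13.75
tool_pos: [0.5411, 0.2254, 0.1377]
tool_rot: [-180.0, 0.0, -6.1]
force: [0.4, 0.6, 0.1]
grip_width: 0.0006
grasp_force: 0.5
```

jog_arm(motion=[{"x": -0.43, "y": 0, "z": 0.38, "ax": 0, "ay": 0, "az": 0}, {"x": -0.41, "y": 0, "z": 0.39, "ax": 0, "ay": 0, "az": 0}, {"x": -0.4, "y": 0, "z": 0.4, "ax": 0, "ay": 0, "az": 0}, {"x": -0.37, "y": 0, "z": 0.41, "ax": 0, "ay": 0, "az": 0}, {"x": -0.35, "y": 0, "z": 0.42, "ax": 0, "ay": 0, "az": 0}])

```text
time_s: 14.25
tool_pos: [0.5217, 0.2272, 0.1176]
tool_rot: [180.0, 0.0, -6.1]
force: [0.4, -0.2, 0.1]
grip_width: 0.0004
grasp_force: 0.4
```

jog_arm(motion=[{"x": -0.33, "y": 0, "z": 0.46, "ax": 0, "ay": 0, "az": 0}, {"x": -0.31, "y": 0, "z": 0.47, "ax": 0, "ay": 0, "az": 0}, {"x": -0.29, "y": 0, "z": 0.48, "ax": 0, "ay": 0, "az": 0}, {"x": -0.27, "y": 0, "z": 0.49, "ax": 0, "ay": 0, "az": 0}, {"x": -0.25, "y": 0, "z": 0.5, "ax": 0, "ay": 0, "az": 0}])

```text
time_s: 14.75
tool_pos: [0.5072, 0.2289, 0.0935]
tool_rot: [180.0, 0.0, -6.1]
force: [-0.0, 0.7, 1.1]
grip_width: 0.0003
grasp_force: 0.3
```

jog_arm(motion=[{"x": -0.24, "y": 0, "z": 0.52, "ax": 0, "ay": 0, "az": 0}, {"x": -0.22, "y": 0, "z": 0.52, "ax": 0, "ay": 0, "az": 0}, {"x": -0.2, "y": 0, "z": 0.52, "ax": 0, "ay": 0, "az": 0}, {"x": -0.18, "y": 0, "z": 0.52, "ax": 0, "ay": 0, "az": 0}, {"x": -0.16, "y": 0, "z": 0.52, "ax": 0, "ay": 0, "az": 0}])

```text
time_s: 15.25
tool_pos: [0.4975, 0.2299, 0.0676]
tool_rot: [180.0, -0.0, -6.1]
force: [1.1, 0.5, 1.4]
grip_width: 0.0004
grasp_force: 0.3
```

jog_arm(motion=[{"x": -0.12, "y": 0, "z": 0.5, "ax": 0, "ay": 0, "az": 0}, {"x": -0.1, "y": 0, "z": 0.45, "ax": 0, "ay": 0, "az": 0}, {"x": -0.08, "y": 0, "z": 0.4, "ax": 0, "ay": 0, "az": 0}, {"x": -0.05, "y": 0, "z": 0.35, "ax": 0, "ay": 0, "az": 0}, {"x": -0.05, "y": 0, "z": 0.3, "ax": 0, "ay": 0, "az": 0}])

```text
time_s: 15.75
tool_pos: [0.4936, 0.2303, 0.0477]
tool_rot: [180.0, 0.0, -6.1]
force: [0.5, -0.0, 0.4]
grip_width: 0.0005
grasp_force: 0.2
```

jog_arm(motion=[{"x": -0.03, "y": 0, "z": 0.2, "ax": 0, "ay": 0, "az": 0}, {"x": -0.03, "y": 0, "z": 0.2, "ax": 0, "ay": 0, "az": 0}, {"x": 0, "y": 0, "z": 0.15, "ax": 0, "ay": 0, "az": 0}, {"x": 0, "y": 0, "z": 0.15, "ax": 0, "ay": 0, "az": 0}, {"x": 0, "y": 0, "z": 0.1, "ax": 0, "ay": 0, "az": 0}])

```text
time_s: 16.25
tool_pos: [0.4928, 0.2304, 0.0403]
tool_rot: [180.0, 0.0, -6.1]
force: [-2.5, -2.0, 9.9]
grip_width: 0.0
grasp_force: 4.8
```

jog_arm(motion=[{"x": 0, "y": 0, "z": 0.1, "ax": 0, "ay": 0, "az": 0}, {"x": 0, "y": 0, "z": 0.1, "ax": 0, "ay": 0, "az": 0}, {"x": 0, "y": 0, "z": 0.05, "ax": 0, "ay": 0, "az": 0}, {"x": 0, "y": 0, "z": 0, "ax": 0, "ay": 0, "az": 0}, {"x": 0, "y": 0, "z": 0, "ax": 0, "ay": 0, "az": 0}])

```text
time_s: 16.75
tool_pos: [0.4929, 0.2304, 0.0402]
tool_rot: [179.9, -0.0, -6.1]
force: [-7.0, -3.9, 21.3]
grip_width: 0.0005
grasp_force: 10.5
```

Shut against the stop. I'll lift and move aside for a clear view.

jog_arm(motion=[{"x": 0, "y": 0, "z": -0.3, "ax": 0, "ay": 0, "az": 0}, {"x": 0, "y": 0, "z": -0.5, "ax": 0, "ay": 0, "az": 0}, {"x": 0, "y": 0, "z": -2, "ax": 0, "ay": 0, "az": 0}, {"x": 0, "y": 0, "z": -4, "ax": 0, "ay": 0, "az": 0}, {"x": 0, "y": 0, "z": -4, "ax": 0, "ay": 0, "az": 0}])

```text
time_s: 17.25
tool_pos: [0.4922, 0.2302, 0.1459]
tool_rot: [180.0, 0.1, -6.1]
force: [0.9, -0.1, 0.6]
grip_width: 0.0007
grasp_force: 0.0
```

jog_arm(motion=[{"x": 0, "y": 0, "z": -4, "ax": 0, "ay": 0, "az": 0}, {"x": 0, "y": 0, "z": -4, "ax": 0, "ay": 0, "az": 0}, {"x": 0, "y": -2, "z": -4, "ax": 0, "ay": 0, "az": 0}, {"x": 0, "y": -3, "z": 0, "ax": 0, "ay": 0, "az": 0}, {"x": 0, "y": -3, "z": 0, "ax": 0, "ay": 0, "az": 0}])

```text
time_s: 17.75
tool_pos: [0.5026, 0.3108, 0.2674]
tool_rot: [-179.9, -0.2, -6.2]
force: [0.3, -1.5, -0.3]
grip_width: 0.0004
grasp_force: 0.0
```

jog_arm(motion=[{"x": 0, "y": -3, "z": 0, "ax": 0, "ay": 0, "az": 0}, {"x": 0, "y": -3, "z": 0, "ax": 0, "ay": 0, "az": 0}, {"x": 0, "y": -3, "z": 0, "ax": 0, "ay": 0, "az": 0}, {"x": 0, "y": -3, "z": 0, "ax": 0, "ay": 0, "az": 0}, {"x": 0, "y": 0, "z": 0, "ax": 0, "ay": 0, "az": 0}])

```text
time_s: 18.25
tool_pos: [0.512, 0.4338, 0.2643]
tool_rot: [-179.9, 0.2, -5.8]
force: [-0.7, 0.2, 0.3]
grip_width: 0.0004
grasp_force: 0.0
```

```bash
python3 - <<'E'
import cv2,numpy as np
from h import env
a=env.read_camera("top")[130:260,200:440,::-1];b=env.read_camera("side")[100:300,230:400,::-1]
a=cv2.resize(a,None,fx=2,fy=2);b=cv2.resize(b,None,fx=1.8,fy=1.8)
o=np.zeros((360,790,3),np.uint8);o[:260,:480]=a;o[:360,482:788]=b
cv2.imwrite("pics/f.png",cv2.convertScaleAbs(o,alpha=1.3))
E
```

```text
(no output)
```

View pics/f.png

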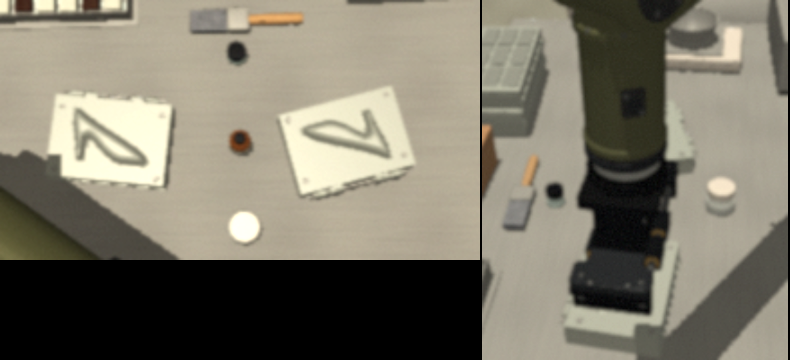

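In the top view both lids lie shut, left at about (110,140) and right at about (345,140) in the crop. The mould corners are where they were, and the bottle, tub, jar and brush look undisturbed.

```bash
python3 -c "
from cell import env
print(env.sign_off())"
```

```text
the job is handed in; nothing more can be done
None
```

Both moulds are folded fully shut and the job is handed in at about 18 s on the robot's clock; in the last pictures the moulds and the items around them look unmoved.

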